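# Hold a housing against the jig's stop for the screws

## Robot

A 6-joint arm with a two-finger parallel gripper is mounted at the origin on the work surface. World frame = base frame: x ahead of the robot, y to its left, z up, the work surface at z = 0. Lengths are in m, angles in rad, forces in N, time in s.
With the tool pointing down it reaches from about 0.375 to 0.9 m from the base axis. Payload 3.1 kg.
Tool frame: the origin (TCP) lies between the finger pads; the fingertips stand 11 mm ahead of it and the grasp point (between the pads) lies 8 mm behind it; z points along the fingers, y is the line along which they close (so a half turn about z gives the same grasp; the last joint's range is limited). The gripper opens to 87 mm and grips with 3 to 60 N. Pads are 19 mm wide; open, the fingers measure 117 mm over their backs; the gripper's body (75 mm by 190 mm) begins 51 mm behind the grasp point.
Start: joints at [-1.45, 0.527, 1.433, -0, 1.181, -0.178], TCP at [0.184, -0.597, 0.234] pointing down, gripper open.
Joint ranges: [-3.08, 3.08], [-0.75, 2.2], [0.22, 2.44], [-1.43, 4.57], [0, 2.65], [-2.85, 2.85]. Speed limits (rad/s): [2.79, 2.79, 3.14, 3.14, 3.14, 3.14].

## Interface

Orientations are given as a unit quaternion [x, y, z, w].
In Python, from rig import robot gives the robot as it stands.
- The arm moves only by the tool move_arm, never from a script. Its argument "moves" is text: rows parted by semicolons, each of 7 numbers parted by spaces: the shift along the tool's x, y, z in units of 100 mm (1.0 is 100 mm), then the turn, a rotation vector about the tool's x, y, z in units of 90 degrees (1.0 is 90 degrees), then the opening, from 0 (shut) to 1 (fully open). A call has 1 to 12 rows; each row is the pose to reach, as a shift and turn from the pose commanded when the call began, along the tool's axes at that moment; what a row does not reach only later rows make up. A row lasts 1/10 s, in which the tool goes at most 50 mm and 8.59 degrees, less where a joint would pass 70% of its speed; a pose out of reach is approached as far as the arm can. A call with a number of a shift or a turn outside -1 to 1 is refused whole. A call with a gripper value outside its range is refused whole. The fingers move at their own pace and stop on an object; "squeeze" is the grip in N (left out, the last holds). Time passes only in rows, so rows that repeat a pose let the fingers close. It gives the time, the measured TCP pose, the force, the opening and the grip force at its end, in the units of the state.
- robot.get_obs(): the state, without advancing time (a new reading comes with each control period).
- robot.camera(name): name is "scene" or "side" or "wrist"; returns a dict with "image" (480x640x3 uint8, red, green, blue), "intrinsics" (3x3 intrinsics, pixels), "dist_coeffs" ([k1, k2, p1, p2, k3] as OpenCV has them; the pictures are not rectified), "extrinsics" (4x4, takes a point from world to camera coordinates). Camera axes: x right, y up, looking along -z (the intrinsics and any distortion apply to the point x, -y, -z); pixel columns grow to the right and rows downward; lengths in m; the calibration is good to about 2 mm. A picture is of the moment at which its call begins. There is no depth.
- robot.hand_in(): hands the job in; it is judged then, once.
The state is a dict: "time": time; "q": joint angles; "joint_velocities": joint speeds; "joint_torque": joint torques, N m; "position": TCP position; "tool_rot": TCP orientation; "ft_force": force on the tool from outside, world axes, zero at the start; "moment": the same for the moment, N m; "grip_width": finger opening in m; "grip_force": force on a finger pad.
Only numpy, scipy, OpenCV 4.12 (cv2) and the standard library are available. Lean on these libraries where they do the work, as an engineer would, in place of code of your own. Each camera call takes 0.05 s, during which the arm holds its last target. There are 200 camera calls.

## Task

Pick up the blue housing that lies on the red mat and lay it flat in the screw jig, screw holes up, its side snug along the steel fence and its round nose towards the rubber buffer of the end stop. Then be the third hand for the colleague with the screwdriver: push the nose into the buffer with a steady force of about 10 N (never more than 25 N), holding the housing only by its tail half so that both screw holes stay clear. Keep that push for at least two seconds and finish while still holding and pushing; leave the cap bin, the screwdriver and the screw dish alone.

Things in the scene. Friction and masses are not known exactly. Their poses are not given: they have to be found in the camera images.
- housing: Blue plastic housing on the red mat, 170 long x 42 wide x 30 high, about 110 g. Flat underside, parallel sides, half-round nose (radius 21), square tail. Two screw holes in the top, 62 and 28 in front of the middle; five sound slots across the tail half. Origin: middle, on the underside; x to the nose, y to its left, z up (screw-hole side). Starts screw holes up, at widely varied yaw.
- nose (a point): The foremost point of the housing's round nose, 85 ahead of its origin and 15 above its underside.
- tail (a point): Middle of the housing's square tail face, 85 behind its origin and 15 above its underside.
- jig: Screw jig fixed to the bench, left or right of the mat: aluminium plate 260 (x) x 120 (y) x 12 thick; the housing lies on its top, 12 above the origin. Origin: centre of the plate's underside; x along the jig to the end stop (roughly the robot's left, +y), y to the fence's side. End stop: aluminium block at x 97 to 119, 60 wide, 34 high above the plate, carrying the buffer.
- fence (a point): Middle of the upper inner edge of the jig's steel side fence: bar 90 long (jig x -15 to +75), 14 wide, 16 high above the plate, inner face at jig y = +21, so a housing touching it has its centre line at jig y = 0. It flanks only the nose half; the plate around the tail half is clear. This point is at (30, 21, 28) in the jig's frame.
- buffer: Black rubber buffer on the end stop, 25 thick x 46 wide x 24 high, 2 clear of the plate. Origin: middle of the lower edge of the face that the nose meets; unpressed it is at (72, 0, 14) in the jig's frame; axes as the jig's. It yields along jig x like a spring, 1 mm per 2 N (10 N is 5 mm), at most 16 mm, and comes back; this origin moves with the face. Friction on the plate takes part of a push.
- mat: Thin red mat fixed on the bench, 250 x 250 x 3 thick, on which the housing starts. Origin: centre of its underside. (Beyond the work, from 0.75 m ahead of the robot, lies a fixed pink foam tray with more such housings, up to 48 high; it is not needed.)
- cap_bin: Bystander: small open blue bin 150 x 110 x 60 high with yellow caps. Origin: centre of its underside.
- driver: Bystander: grey in-line electric screwdriver lying on the bench, about 260 long, 36 in diameter, long axis x. Origin: under its body.
- screw_dish: Bystander: shallow steel dish for screws, 90 in diameter, 25 high. Origin: centre of its underside.
There are look-alikes about, which are no part of the job. Of the things shaped like the housing, the blue one is meant.

How it is judged:
By the outcome, as a careful person would: the job done as asked, in the order asked, and still so for the second after the job is handed in, while the arm keeps its last pose, push and grip.
It also fails if it takes over 51 s, if anything falls off the work surface, if the arm or the gripper's body presses on something with over 40 N, if the wrist force passes 120 N, or if a joint passes its speed limit or range.

## Working session

There is one attempt and no reset: what is moved stays moved. The work goes in short steps, Python scripts to look and compute and a tool call to move; the robot and the scene stay as the last step left them, time stands still between calls to the robot, and variables do not carry over. Pictures are saved under pics/ and viewed, at most 10 in all, crops included, and the job is handed in when it is done.

Besides the shell and the picture viewer there is one more tool, called after "Emit:" as name(argument=value, ...), one argument or row to a line, values as JSON. move_arm: Moves the arm, as the interface text tells. Shifts and turns lie within -1 to 1; 1 stands for 100 mm of shift or 90 degrees of turn. Its arguments: {"type":"object","properties":{"moves":{"type":"string"},"squeeze":{"type":"number"}},"required":["moves"]}

```bash
ls; mkdir -p pics; cat > h.py <<'E'
import numpy as np, cv2
from rig import robot
def shot(n,f=None):
    c=robot.camera(n)
    if f: cv2.imwrite('pics/'+f,c['image'][:,:,::-1])
    return c
def ray(c,uv):
    p=cv2.undistortPoints(np.array(uv,float).reshape(-1,1,2),np.array(c['intrinsics']),np.array(c['dist_coeffs'])).reshape(-1,2)
    d=np.c_[p[:,0],-p[:,1],-np.ones(len(p))]
    E=np.array(c['extrinsics']);R,t=E[:3,:3],E[:3,3]
    return -R.T@t, d@R
def plane(c,uv,z):
    o,d=ray(c,uv); return o+d*((z-o[2])/d[:,2])[:,None]
def proj(c,P):
    E=np.array(c['extrinsics']);X=np.atleast_2d(P)@E[:3,:3].T+E[:3,3]
    X=X*[1,-1,-1]
    return cv2.projectPoints(X,np.zeros(3),np.zeros(3),np.array(c['intrinsics']),np.array(c['dist_coeffs']))[0].reshape(-1,2)
E
python3 - <<'E'
from h import *
a=shot('scene','scene.png');b=shot('side','side.png')
o=robot.get_obs();print(o['tool_rot'],o['position'],o['ft_force'],o['grip_width'])
E
```

```text
pics
[ 9.88860520e-01  1.48841908e-01  2.18778329e-05 -9.78763611e-04] [ 0.18393627 -0.59665426  0.23266291] [ 0.20119647 -0.888894   -0.63447416] 0.08685010896663022
```

View pics/scene.png

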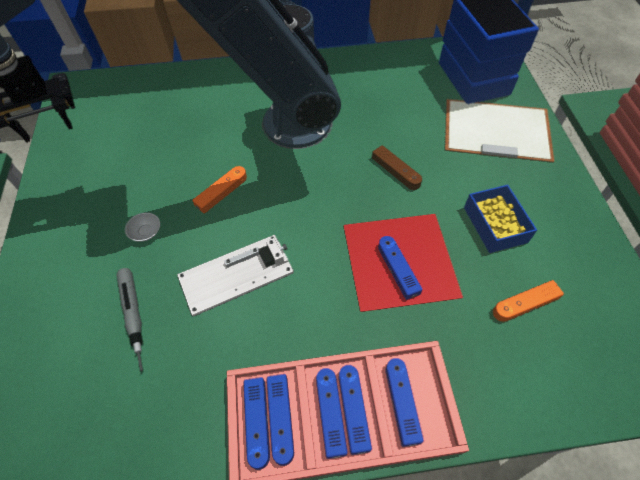

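View pics/side.png

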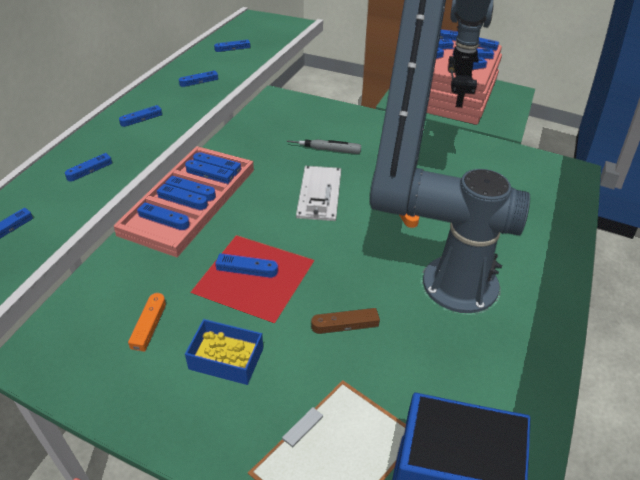

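Scene: the things shaped like the housing are two orange ones (220,188) and (528,300), a brown one (397,167), five blue ones in the pink tray (~(250–405),(400–420)), and the blue one on the red mat (400,267). The mat one fits: it is blue and on the mat. Its nose end is at about (386,243) and its slots at about (411,288). The jig is at (236,273), with its end stop on the right (+y).

```bash
cat > m.py <<'E'
from h import *
def blue(c,roi):
    hsv=cv2.cvtColor(c['image'],cv2.COLOR_RGB2HSV); m=cv2.inRange(hsv,(100,110,40),(130,255,255))
    k=np.zeros_like(m);x0,y0,x1,y1=roi;k[y0:y1,x0:x1]=m[y0:y1,x0:x1]
    k=cv2.morphologyEx(k,cv2.MORPH_CLOSE,np.ones((5,5)))
    cs=cv2.findContours(k,cv2.RETR_EXTERNAL,cv2.CHAIN_APPROX_NONE)[0]
    return max(cs,key=cv2.contourArea).reshape(-1,2)
E
python3 - <<'E'
from m import *
a=shot('scene');b=shot('side')
for c,roi,n in((a,(340,215,465,310),'scene'),(b,(195,240,300,300),'side')):
    ct=blue(c,roi)
    P=plane(c,ct,.018)[:,:2]
    r=cv2.minAreaRect((P*1000).astype(np.float32)); print(n,r, cv2.boundingRect(ct))
i=a['image']
j=a['image']; m=cv2.inRange(cv2.cvtColor(j,cv2.COLOR_RGB2HSV),(0,0,120),(180,60,255));k=np.zeros_like(m);k[225:320,170:300]=m[225:320,170:300]
cs=cv2.findContours(k,cv2.RETR_EXTERNAL,cv2.CHAIN_APPROX_NONE)[0];ct=max(cs,key=cv2.contourArea).reshape(-1,2)
P=plane(a,ct,.012)[:,:2];r=cv2.minAreaRect((P*1000).astype(np.float32));print('jig',r,cv2.boxPoints(r))
cr=np.hstack([cv2.resize(i[225:315,345:465],(400,300),interpolation=cv2.INTER_CUBIC),cv2.resize(i[228:318,175:295],(400,300),interpolation=cv2.INTER_CUBIC)])
cv2.imwrite('pics/crop1.png',cr[:,:,::-1])
E
```

```text
scene ((548.83251953125, 191.95726013183594), (176.76844787597656, 46.36982345581055), 13.655505180358887) (379, 236, 43, 63)
side ((550.8397827148438, 192.7503662109375), (173.5402374267578, 63.351951599121094), 13.326581001281738) (216, 253, 62, 24)
jig ((507.00164794921875, -204.9640350341797), (122.36761474609375, 265.2048034667969), 18.114839553833008) [[ 407.6213    -97.95747 ]
 [ 490.07947  -350.01746 ]
 [ 606.38196  -311.97058 ]
 [ 523.9238    -59.910614]]
```

View pics/crop1.png

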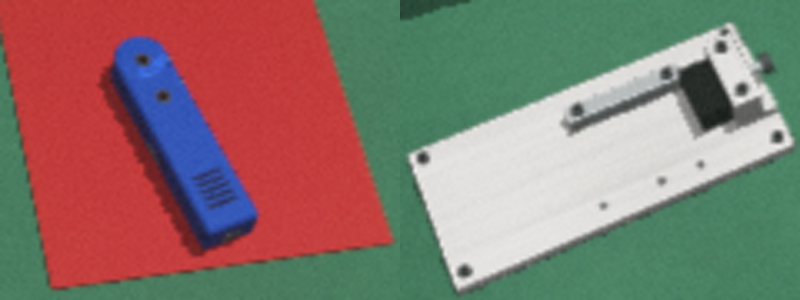

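The crop shows the blue housing on the mat with its nose and holes at the upper left (towards the robot) and its slots and tail at the lower right. The jig's fence is on the robot side and the buffer is at the right end. The estimates are housing centre ≈ (0.550, 0.192) with nose yaw ≈ 193.5°, and jig yaw ≈ 108°.

Emit:
move_arm(
  moves="0.9 -0.92 0 0 0 0 1;0.9 -0.92 0 0 0 0 1;0.9 -0.92 0 0 0 0 1;0.9 -0.92 0 0 0 0 1",
)

```text
time: 0.6
position: [0.2442, -0.4781, 0.2332]
tool_rot: [0.989, 0.151, 0.0, -0.002]
ft_force: [0.5, 0.1, 0.2]
grip_width: 0.087
grip_force: 0.0
```

Emit:
move_arm(
  moves="0.9 -0.92 0 0 0 0 1;0.9 -0.92 0 0 0 0 1;0.9 -0.92 0 0 0 0 1;0.9 -0.92 0 0 0 0 1",
)

```text
time: 1.0
position: [0.3026, -0.3654, 0.2334]
tool_rot: [0.989, 0.151, -0.0, -0.001]
ft_force: [0.2, -0.1, 0.1]
grip_width: 0.0874
grip_force: 0.0
```

Emit:
move_arm(
  moves="0.9 -0.92 0 0 0 0 1;0.9 -0.92 0 0 0 0 1;0.9 -0.92 0 0 0 0 1;0.9 -0.92 0 0 0 0 1",
)

```text
time: 1.4
position: [0.3616, -0.2526, 0.2336]
tool_rot: [0.989, 0.151, 0.0, -0.0]
ft_force: [-0.4, -0.3, -0.3]
grip_width: 0.087
grip_force: 0.0
```

Emit:
move_arm(
  moves="0.9 -0.92 0 0 0 0 1;0.9 -0.92 0 0 0 0 1;0.9 -0.92 0 0 0 0 1;0.9 -0.92 0 0 0 0 1",
)

```text
time: 1.8
position: [0.4214, -0.1393, 0.2337]
tool_rot: [0.989, 0.15, 0.001, 0.001]
ft_force: [0.2, 0.2, -0.3]
grip_width: 0.0872
grip_force: 0.0
```

```bash
python3 - <<'E'
from h import *
c=shot('wrist','w1.png'); print(proj(c,[[.507,-.205,.012],[.55,.19,.033]]).round())
E
```

```text
[[415. 137.]
 [-78. -95.]]
```

View pics/w1.png

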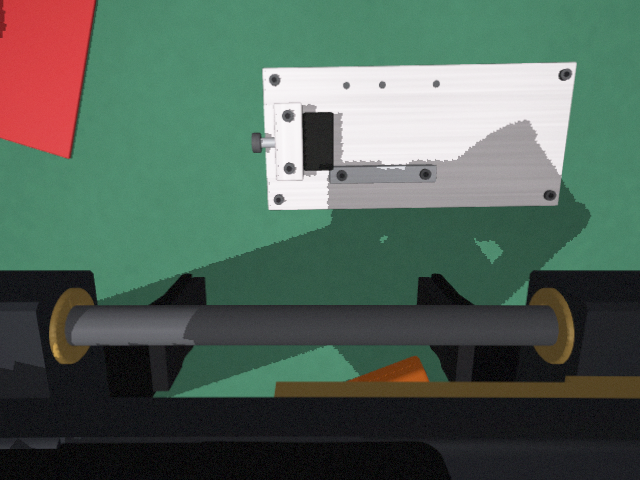

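Emit:
move_arm(
  moves="0.9 -0.92 0 0 0 0 1;0.9 -0.92 0 0 0 0 1;0.9 -0.92 0 0 0 0 1;0.9 -0.92 0 0 0 0 1",
)

```text
time: 2.25
position: [0.4809, -0.0254, 0.2337]
tool_rot: [0.989, 0.15, 0.001, 0.001]
ft_force: [0.0, -0.2, 0.0]
grip_width: 0.087
grip_force: 0.0
```

Emit:
move_arm(
  moves="0.9 -0.92 0 0 0 0.04 1;0.9 -0.92 0 0 0 0.04 1;0.9 -0.92 0 0 0 0.04 1;0.9 -0.92 0 0 0 0.04 1;0.9 -0.92 0 0 0 0.04 1",
)

```text
time: 2.75
position: [0.5379, 0.087, 0.2332]
tool_rot: [0.993, 0.117, -0.0, 0.001]
ft_force: [-0.7, -0.5, -0.3]
grip_width: 0.0871
grip_force: 0.0
```

The wrist view shows the jig clearly: plate corners about (263,69), (576,63), (558,206), (268,210), fence (330–436,165–183), buffer (303–333,112–170). Next I measure the housing and the jig from wrist views.

```bash
cat >> h.py <<'E'
from scipy.spatial.transform import Rotation as Ro
def tool():
    o=robot.get_obs();T=np.eye(4);T[:3,:3]=Ro.from_quat(o['tool_rot']).as_matrix();T[:3,3]=o['position'];return T
def goto(p,yaw):  # yaw deg of tool x; prints shift (100mm) and turn (90deg) from present pose
    T=tool();R=T[:3,:3];y=np.radians(yaw)
    G=np.array([[np.cos(y),np.sin(y),0],[np.sin(y),-np.cos(y),0],[0,0,-1]])
    print('go',(R.T@(np.array(p)-T[:3,3])*10).round(3),(Ro.from_matrix(R.T@G).as_rotvec()/(np.pi/2)).round(3))
E
python3 - <<'E'
from m import *
c=shot('wrist','w2.png');T=tool()
ct=blue(c,(0,0,640,270)); print(cv2.boundingRect(ct))
P=plane(c,ct,.033)[:,:2];r=cv2.minAreaRect((P*1000).astype(np.float32));print('housing',r)
X=np.array(c['extrinsics'])@T; np.save('X.npy',X)
T1=np.eye(4);T1[:3,:3]=Ro.from_quat([.989,.150,.001,.001]).as_matrix();T1[:3,3]=[.4214,-.1393,.2337]
c1=dict(c);c1['extrinsics']=X@np.linalg.inv(T1)
im=cv2.imread('pics/w1.png')[:,:,::-1]
Q=plane(c1,[(263,69),(576,63),(558,206),(268,210)],.012);print(Q.round(4))
print('fence inner top',plane(c1,[(331,165),(436,165)],.028).round(4),'buffer',plane(c1,[(333,112),(333,169)],.038).round(4))
a=np.array([0,0.]);ax=(Q[0]+Q[3]-Q[1]-Q[2])[:2];print(Q.mean(0),np.degrees(np.arctan2(ax[1],ax[0])),np.linalg.norm(ax)/2)
E
```

```text
(159, 62, 68, 206)
housing ((549.5031127929688, 189.11837768554688), (167.3081512451172, 45.40260696411133), 13.920082092285156)
[[ 0.5217 -0.0654  0.012 ]
 [ 0.6027 -0.3104  0.012 ]
 [ 0.4899 -0.3487  0.012 ]
 [ 0.409  -0.1018  0.012 ]]
fence inner top [[ 0.4649 -0.1424  0.028 ]
 [ 0.4911 -0.2264  0.028 ]] buffer [[ 0.5052 -0.1304  0.038 ]
 [ 0.4629 -0.1443  0.038 ]]
[ 0.50581528 -0.20658032  0.012     ] 108.21037560700069 0.25889361393588434
```

View pics/w2.png

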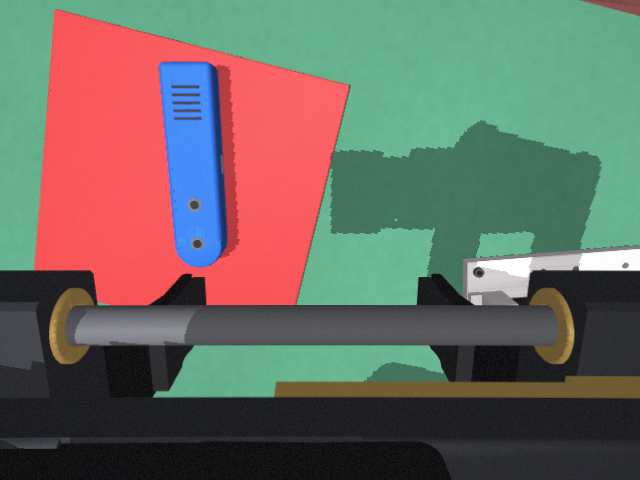

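The wrist view shows the housing at (195,165), with slots at the top (185,103) and holes at (194,205) and (197,244). The jig measurements agree with the fence and buffer sizes. Next I go above the tail half.

```bash
python3 - <<'E'
from h import *
goto([.596,.202,.018],13.8)
E
```

```text
go [ 0.839 -0.987  2.15 ] [ 0.001  0.001 -0.004]
```

Emit:
move_arm(
  moves="0.84 -0.99 0.3 0 0 0 1;0.84 -0.99 0.6 0 0 0 1;0.84 -0.99 0.9 0 0 0 1;0.84 -0.99 0.9 0 0 0 1;0.84 -0.99 0.9 0 0 0 1;0.84 -0.99 0.9 0 0 0 1",
)

```text
time: 3.4
position: [0.5962, 0.2032, 0.1442]
tool_rot: [0.993, 0.117, -0.0, 0.0]
ft_force: [-0.0, -0.4, -0.6]
grip_width: 0.0872
grip_force: 0.0
```

```bash
python3 - <<'E'
from h import *
goto([.596,.202,.018],13.8)
print(robot.get_obs()['position'])
E
```

```text
go [-0.005  0.01   1.262] [ 0.     0.    -0.004]
[0.59622367 0.20315323 0.14421437]
```

Emit:
move_arm(
  moves="0 0.01 0.4 0 0 0 1;0 0.01 0.8 0 0 0 1;0 0.01 0.8 0 0 0 1;0 0.01 0.8 0 0 0 1",
)

```text
time: 3.8
position: [0.5969, 0.2029, 0.0651]
tool_rot: [0.993, 0.117, 0.0, 0.0]
ft_force: [-0.2, 0.7, 0.9]
grip_width: 0.087
grip_force: 0.0
```

Emit:
move_arm(
  moves="0 0 0.2 0 0 0 1;0 0 0.4 0 0 0 1;0 0 0.46 0 0 0 1;0 0 0.46 0 0 0 1;0 0 0.46 0 0 0 1",
)

```text
time: 4.3
position: [0.5978, 0.2042, 0.0197]
tool_rot: [0.993, 0.118, 0.002, -0.0]
ft_force: [-0.2, -0.2, 0.3]
grip_width: 0.0871
grip_force: 0.0
```

Emit:
move_arm(
  moves="0 0 0 0 0 0 0.3;0 0 0 0 0 0 0.3;0 0 0 0 0 0 0.3;0 0 0 0 0 0 0.3;0 0 0 0 0 0 0.3;0 0 0 0 0 0 0.3;0 0 0 0 0 0 0.3;0 0 0 0 0 0 0.3",
  squeeze=40,
)

```text
time: 5.1
position: [0.5963, 0.2041, 0.0174]
tool_rot: [0.993, 0.118, -0.0, 0.0]
ft_force: [0.2, -0.9, -0.8]
grip_width: 0.0416
grip_force: 39.9
```

Gripped (41.6 mm). Lifting and travelling next.

Emit:
move_arm(
  moves="0 0 -0.3 0 0 0 0.3;0 0 -0.7 0 0 0 0.3;0 0 -1 0 0 0 0.3;0 0 -1 0 0 0 0.3",
)

```text
time: 5.5
position: [0.5996, 0.2048, 0.1221]
tool_rot: [0.993, 0.118, 0.005, -0.0]
ft_force: [1.1, -0.7, -1.2]
grip_width: 0.042
grip_force: 39.9
```

Emit:
move_arm(
  moves="-0.15 0.4 0 0 0 0 0.3;-0.35 0.9 0 0 0 0 0.3;-0.35 0.9 0 0 0 0 0.3",
)

```text
time: 5.8
position: [0.5814, 0.1039, 0.1161]
tool_rot: [0.993, 0.116, -0.002, 0.001]
ft_force: [-0.9, -0.1, -0.0]
grip_width: 0.0417
grip_force: 39.9
```

Emit:
move_arm(
  moves="-0.17 0.45 0 0 0 0 0.3;-0.35 0.9 0 0 0 0 0.3;-0.35 0.9 0 0 0 0 0.3",
)

```text
time: 6.1
position: [0.5695, 0.008, 0.1164]
tool_rot: [0.993, 0.115, -0.001, 0.0]
ft_force: [0.2, 0.1, -0.9]
grip_width: 0.0417
grip_force: 39.9
```

Emit:
move_arm(
  moves="-0.17 0.45 0 0 0 0 0.3;-0.35 0.9 0 0 0 0 0.3;-0.35 0.9 0 0 0 0 0.3",
)

```text
time: 6.4
position: [0.5575, -0.0876, 0.1168]
tool_rot: [0.993, 0.115, 0.0, 0.001]
ft_force: [0.9, 0.2, -1.3]
grip_width: 0.0414
grip_force: 39.9
```

Emit:
move_arm(
  moves="-0.17 0.45 0 0 0 0 0.3;-0.35 0.9 0 0 0 0 0.3;-0.35 0.9 0 0 0 0 0.3",
)

```text
time: 6.7
position: [0.5451, -0.1834, 0.117]
tool_rot: [0.993, 0.115, 0.001, 0.001]
ft_force: [0.7, 0.6, -0.5]
grip_width: 0.042
grip_force: 39.9
```

Emit:
move_arm(
  moves="-0.17 0.45 0 0 0 0 0.3;-0.35 0.9 0 0 0 0 0.3;-0.35 0.9 0 0 0 0 0.3;-0.35 0.9 0 0 0 0 0.3",
)

```text
time: 7.1
position: [0.5312, -0.2736, 0.1166]
tool_rot: [0.993, 0.117, -0.0, -0.001]
ft_force: [-1.0, 0.3, -1.2]
grip_width: 0.042
grip_force: 39.9
```

Emit:
move_arm(
  moves="0 0 0 0 0 0.09 0.3;0 0 0 0 0 0.18 0.3;0 0 0 0 0 0.27 0.3;0 0 0 0 0 0.36 0.3;0 0 0 0 0 0.45 0.3;0 0 0 0 0 0.54 0.3;0 0 0 0 0 0.63 0.3;0 0 0 0 0 0.72 0.3;0 0 0 0 0 0.81 0.3;0 0 0 0 0 0.9 0.3;0 0 0 0 0 0.95 0.3;0 0 0 0 0 0.95 0.3",
)

```text
time: 8.3
position: [0.5314, -0.2712, 0.117]
tool_rot: [0.81, -0.587, -0.001, -0.0]
ft_force: [0.3, 0.1, -0.8]
grip_width: 0.0418
grip_force: 39.9
```

```bash
python3 - <<'E'
from m import *
c=shot('side','s2.png');w=shot('wrist','w3.png')
T=tool();print(T[:3,3],np.degrees(np.arctan2(T[1,0],T[0,0])),robot.get_obs()['q'][5])
goto([.5328,-.2753,.0264],-71.8)
cv2.imwrite('pics/v3.png',np.hstack([cv2.resize(c['image'],(400,300)),cv2.resize(w['image'],(400,300))])[:,:,::-1])
E
```

```text
[ 0.53148971 -0.27212288  0.11717038] -71.76548166395811 2.162759932315771
go [ 0.036 -0.003  0.908] [0.    0.001 0.   ]
```

View pics/v3.png

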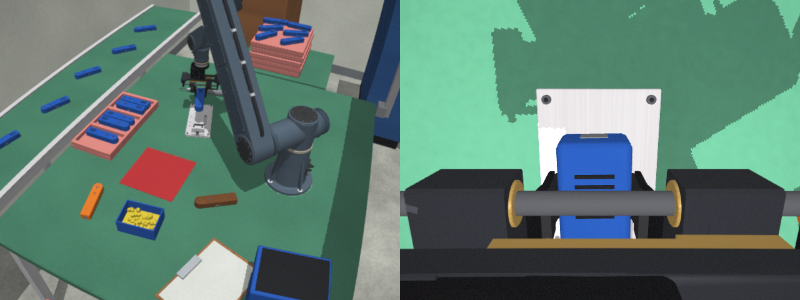

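The side view shows the housing held over the jig with its nose towards the stop. The wrist half shows the tail squarely between the fingers above the plate. Lowering now, clear of the fence.

Emit:
move_arm(
  moves="0.04 0 0.3 0 0 0 0.3;0.04 0 0.6 0 0 0 0.3;0.04 0 0.75 0 0 0 0.3;0.04 0 0.83 0 0 0 0.3;0.04 0 0.85 0 0 0 0.3;0.04 0 0.85 0 0 0 0.3;0.04 0 0.85 0 0 0 0.3",
)

```text
time: 9.1
position: [0.5334, -0.2786, 0.0336]
tool_rot: [0.809, -0.588, 0.001, 0.0]
ft_force: [-0.1, 0.4, -1.1]
grip_width: 0.0417
grip_force: 39.9
```

Emit:
move_arm(
  moves="0 0 0.02 0 0 0 0.3;0 0 0.02 0 0 0 0.3;0 0 0.04 0 0 0 0.3;0 0 0.04 0 0 0 0.3;0 0 0.04 0 0 0 0.3",
)

```text
time: 9.6
position: [0.5326, -0.2781, 0.0285]
tool_rot: [0.809, -0.588, -0.0, 0.0]
ft_force: [0.6, -0.4, -2.4]
grip_width: 0.0419
grip_force: 39.9
```

Emit:
move_arm(
  moves="0 0 0.01 0 0 0 0.3;0 0 0.01 0 0 0 0.3;0 0 0.01 0 0 0 0.3",
)

```text
time: 9.9
position: [0.5326, -0.2781, 0.0275]
tool_rot: [0.809, -0.588, -0.0, -0.0]
ft_force: [-0.2, -0.1, -0.9]
grip_width: 0.0415
grip_force: 39.9
```

Emit:
move_arm(
  moves="0 0 0.01 0 0 0 0.3;0 0 0.01 0 0 0 0.3;0 0 0.01 0 0 0 0.3",
)

```text
time: 10.2
position: [0.5327, -0.2781, 0.0266]
tool_rot: [0.809, -0.588, 0.0, 0.0]
ft_force: [-0.5, -0.2, -1.3]
grip_width: 0.0418
grip_force: 39.9
```

Emit:
move_arm(
  moves="0 0 0.005 0 0 0 0.3;0 0 0.005 0 0 0 0.3;0 0 0.005 0 0 0 0.3",
)

```text
time: 10.5
position: [0.5327, -0.2782, 0.0264]
tool_rot: [0.809, -0.588, 0.0, 0.0]
ft_force: [-1.0, 1.0, 3.0]
grip_width: 0.0418
grip_force: 39.9
```

Emit:
move_arm(
  moves="0 0 0.005 0 0 0 0.3;0 0 0.005 0 0 0 0.3;0 0 0.005 0 0 0 0.3",
)

```text
time: 10.8
position: [0.5327, -0.2782, 0.0264]
tool_rot: [0.809, -0.588, 0.0, 0.0]
ft_force: [-1.7, 1.6, 6.1]
grip_width: 0.0418
grip_force: 39.9
```

```bash
python3 - <<'E'
from h import *
for i in range(4): print(robot.get_obs()['ft_force'].round(2),end=' '); c=shot('wrist')
a=shot('scene')
i=np.hstack([cv2.resize(a['image'][220:325,170:310],(400,300),interpolation=cv2.INTER_CUBIC),cv2.resize(c['image'],(400,300))])
cv2.imwrite('pics/v4.png',i[:,:,::-1])
E
```

```text
[-1.67  1.59  6.1 ] [-0.93  0.67  4.93] [-1.54  1.78  6.09] [-0.83  0.85  6.87]
```

View pics/v4.png

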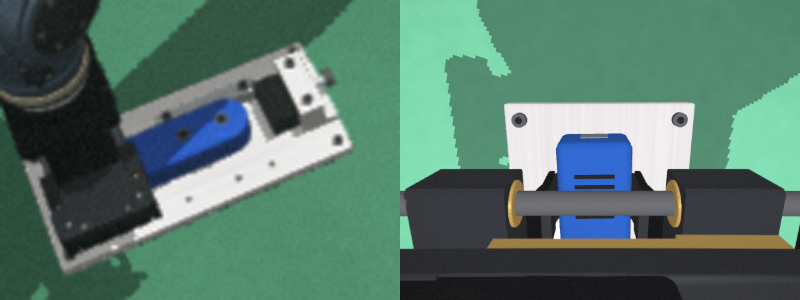

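It touches the plate exactly at the expected height, with both holes clear and a gap to the buffer. Easing the down-force and moving to the fence (+tool y).

Emit:
move_arm(
  moves="0 0.005 -0.006 0 0 0 0.3;0 0.01 -0.006 0 0 0 0.3;0 0.015 -0.006 0 0 0 0.3;0 0.02 -0.006 0 0 0 0.3;0 0.02 -0.006 0 0 0 0.3",
)

```text
time: 11.55
position: [0.5314, -0.2789, 0.0264]
tool_rot: [0.809, -0.588, 0.001, -0.0]
ft_force: [2.9, 1.9, 4.6]
grip_width: 0.0415
grip_force: 39.9
```

Emit:
move_arm(
  moves="0 0.005 0 0 0 0 0.3;0 0.01 0 0 0 0 0.3;0 0.01 0 0 0 0 0.3;0 0.01 0 0 0 0 0.3",
)

```text
time: 11.95
position: [0.5305, -0.2794, 0.0264]
tool_rot: [0.809, -0.588, 0.001, -0.0]
ft_force: [4.5, 2.6, 4.8]
grip_width: 0.0416
grip_force: 39.9
```

```bash
cat > st.py <<'E'
from h import *
f=[]
for i in range(3): f.append(robot.get_obs()['ft_force']); shot('wrist')
T=tool();F=np.mean(f,0);y=np.radians(108.2);J=np.array([[np.cos(y),np.sin(y)],[-np.sin(y),np.cos(y)]])
print('F jig x,y,z',(J@F[:2]).round(2),F[2].round(2),'tcp jig mm',(J@(T[:2,3]-[.506,-.2065])*1000).round(2),'z',T[2,3].round(4),'yaw',np.degrees(np.arctan2(T[1,0],T[0,0])).round(2),'mom',robot.get_obs()['moment'].round(2),'t',robot.get_obs()['time'])
E
python3 st.py
```

```text
F jig x,y,z [ 0.12 -5.11] 4.65 tcp jig mm [-76.86  -0.53] z 0.0265 yaw -72.01 mom [ 0.56 -0.72 -0.27] t 12.1
```

Emit:
move_arm(
  moves="0 0 -0.003 0 0 -0.003 0.3;0 0 -0.003 0 0 -0.006 0.3;0 0 -0.003 0 0 -0.006 0.3;0 0 -0.003 0 0 -0.006 0.3",
)

```text
time: 12.5
position: [0.5307, -0.2792, 0.0265]
tool_rot: [0.811, -0.585, 0.001, -0.001]
ft_force: [6.0, 2.2, 3.5]
grip_width: 0.0419
grip_force: 39.9
```

```bash
python3 st.py
```

```text
F jig x,y,z [ 0.49 -5.5 ] 3.66 tcp jig mm [-76.85  -0.67] z 0.0265 yaw -71.67 mom [ 0.47 -0.8  -0.86] t 12.65
```

Emit:
move_arm(
  moves="0 0 0 0 0 -0.003 0.3;0 0 0 0 0 -0.006 0.3;0 0 0 0 0 -0.006 0.3;0 0 0 0 0 -0.006 0.3",
)

```text
time: 13.05
position: [0.5312, -0.279, 0.0265]
tool_rot: [0.813, -0.582, 0.001, -0.001]
ft_force: [6.8, 3.7, 2.8]
grip_width: 0.0416
grip_force: 39.9
```

```bash
python3 st.py
```

```text
F jig x,y,z [ 0.93 -7.62] 2.92 tcp jig mm [-76.7   -1.32] z 0.0265 yaw -71.22 mom [ 0.66 -1.02 -1.06] t 13.2
```

The side sits flush at tool yaw ≈ −71.8°, which matches the jig's measured 108.2°. I'll turn back to that, then advance to the buffer (−tool x).

Emit:
move_arm(
  moves="-0.04 0 0 0 0 0.006 0.3;-0.08 0 0 0 0 0.008 0.3;-0.1 0 0 0 0 0.008 0.3;-0.12 0 0 0 0 0.008 0.3;-0.12 0 0 0 0 0.008 0.3;-0.12 0 0 0 0 0.008 0.3",
)

```text
time: 13.8
position: [0.5278, -0.2699, 0.0267]
tool_rot: [0.81, -0.586, 0.003, 0.0]
ft_force: [5.0, -1.9, 0.9]
grip_width: 0.0418
grip_force: 39.9
```

```bash
python3 st.py
```

```text
F jig x,y,z [-3.3  -4.99] 1.19 tcp jig mm [-67.05  -0.89] z 0.0266 yaw -71.72 mom [-0.07 -0.9  -0.46] t 13.95
```

Emit:
move_arm(
  moves="-0.01 0 0 0 0 0 0.3;-0.02 0 0 0 0 0 0.3;-0.03 0 0 0 0 0 0.3;-0.03 0 0 0 0 0 0.3;-0.03 0 0 0 0 0 0.3",
)

```text
time: 14.45
position: [0.527, -0.2674, 0.0267]
tool_rot: [0.811, -0.586, 0.003, 0.0]
ft_force: [6.2, -3.1, 0.9]
grip_width: 0.0418
grip_force: 39.9
```

```bash
python3 st.py
```

```text
F jig x,y,z [-4.26 -4.8 ] 0.98 tcp jig mm [-64.35  -0.91] z 0.0267 yaw -71.71 mom [-0.14 -0.9  -0.44] t 14.6
```

Emit:
move_arm(
  moves="-0.01 0 0 0 0 0 0.3;-0.02 0 0 0 0 0 0.3;-0.03 0 0 0 0 0 0.3;-0.03 0 0 0 0 0 0.3;-0.03 0 0 0 0 0 0.3",
)

```text
time: 15.1
position: [0.5262, -0.2649, 0.0268]
tool_rot: [0.811, -0.586, 0.004, 0.0]
ft_force: [6.2, -3.5, 1.0]
grip_width: 0.0416
grip_force: 39.9
```

```bash
python3 st.py
```

```text
F jig x,y,z [-5.17 -4.56] 0.86 tcp jig mm [-61.85  -0.97] z 0.0268 yaw -71.7 mom [-0.21 -0.88 -0.43] t 15.25
```

```bash
python3 - <<'E'
from h import *
p=tool()[:3,3]; goto([p[0],p[1],.0264],-71.75)
a=shot('scene')
print(proj(a,[[.4835,-.1381,.026]]))
cv2.imwrite('pics/v5.png',cv2.resize(a['image'][225:300,220:300],(640,600),interpolation=cv2.INTER_CUBIC)[:,:,::-1])
E
```

```text
go [-0.     0.     0.004] [-0.002 -0.004  0.001]
[[261.6123878  257.57532531]]
```

View pics/v5.png

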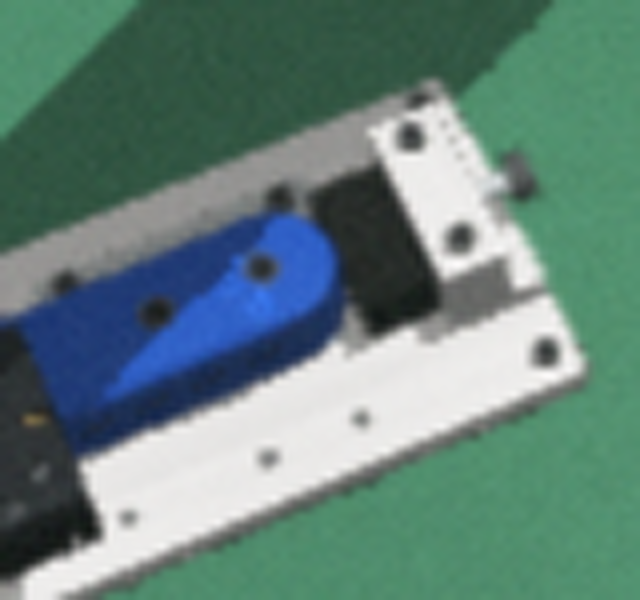

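The nose (343,268) is just meeting the buffer face, consistent with the computed 71.9 mm. It is snug to the fence and both holes are clear. Next I press on, correcting the slight pitch.

Emit:
move_arm(
  moves="-0.01 0 0 0 -0.002 0 0.3;-0.02 0 0 0 -0.004 0 0.3;-0.03 0 0 0 -0.004 0 0.3;-0.03 0 0 0 -0.004 0 0.3;-0.03 0 0 0 -0.004 0 0.3",
)

```text
time: 15.8
position: [0.5258, -0.2632, 0.0268]
tool_rot: [0.811, -0.585, 0.002, -0.001]
ft_force: [5.2, -5.8, -0.3]
grip_width: 0.0417
grip_force: 39.9
```

```bash
python3 st.py
```

```text
F jig x,y,z [-6.66 -3.48] -0.2 tcp jig mm [-60.08  -1.1 ] z 0.0268 yaw -71.66 mom [-0.78 -0.89 -0.39] t 15.95
```

Emit:
move_arm(
  moves="-0.01 0 0 0 -0.001 0 0.3;-0.02 0 0 0 -0.002 0 0.3;-0.03 0 0 0 -0.002 0 0.3;-0.03 0 0 0 -0.002 0 0.3;-0.03 0 0 0 -0.002 0 0.3",
)

```text
time: 16.45
position: [0.5254, -0.2615, 0.0269]
tool_rot: [0.811, -0.585, 0.002, -0.001]
ft_force: [5.6, -7.8, -0.8]
grip_width: 0.0417
grip_force: 39.9
```

```bash
python3 st.py
```

```text
F jig x,y,z [-8.92 -2.11] -1.26 tcp jig mm [-58.37  -1.24] z 0.027 yaw -71.62 mom [-1.21 -0.92 -0.31] t 16.6
```

Fz and the fence force have eased, so I add a little down and a little toward the fence.

Emit:
move_arm(
  moves="0 0.004 0.004 0 0 0 0.3;-0.005 0.008 0.008 0 0 0 0.3;-0.01 0.01 0.008 0 0 0 0.3;-0.01 0.01 0.008 0 0 0 0.3;-0.01 0.01 0.008 0 0 0 0.3",
)

```text
time: 17.1
position: [0.5252, -0.2616, 0.0268]
tool_rot: [0.811, -0.585, 0.004, -0.001]
ft_force: [6.3, -8.1, 1.5]
grip_width: 0.0416
grip_force: 39.9
```

```bash
python3 st.py; python3 - <<'E'
from h import *
p=tool()[:3,3]; goto([p[0],p[1],.0264],-71.75)
E
```

```text
F jig x,y,z [-9.72 -3.28] 1.13 tcp jig mm [-58.44  -1.06] z 0.0268 yaw -71.66 mom [-1.2  -1.   -0.39] t 17.25
go [-0.     0.     0.004] [-0.004 -0.003  0.001]
```

Emit:
move_arm(
  moves="-0.008 0.003 0.002 -0.002 -0.002 0 0.3;-0.016 0.005 0.004 -0.004 -0.003 0 0.3;-0.016 0.005 0.004 -0.004 -0.003 0 0.3;-0.016 0.005 0.004 -0.004 -0.003 0 0.3;-0.016 0.005 0.004 -0.004 -0.003 0 0.3",
)

```text
time: 17.75
position: [0.5252, -0.2613, 0.0266]
tool_rot: [0.811, -0.585, 0.001, -0.0]
ft_force: [6.8, -10.5, 0.9]
grip_width: 0.0417
grip_force: 39.9
```

```bash
python3 st.py; python3 - <<'E'
from h import *
p=tool()[:3,3]; goto([p[0],p[1],.0264],-71.75)
E
```

```text
F jig x,y,z [-11.89  -3.44] 0.27 tcp jig mm [-58.06  -1.12] z 0.0266 yaw -71.65 mom [-1.45 -1.24 -0.39] t 17.9
go [-0.     0.     0.002] [-0.001 -0.001  0.001]
```

```bash
python3 - <<'E'
from m import *
c=shot('wrist');ct=blue(c,(200,150,440,290));x,y,w,h=cv2.boundingRect(ct);print(x,y,w,h)
th=np.radians(108.2);J=np.array([[np.cos(th),np.sin(th)],[-np.sin(th),np.cos(th)]])
jg=lambda P:(np.atleast_2d(P)[:,:2]-[.506,-.2065])@J.T*1000
print('cam',jg(ray(c,[(1,1)])[0]))
for z in(.012,.042):
    P=jg(plane(c,ct,z)); s=np.sort(P[:,0]);print(z,'tail x',s[:8].round(1),'y',P[:,1].min().round(1),P[:,1].max().round(1))
cv2.imwrite('pics/v6.png',cv2.resize(c['image'][160:310,220:420],(800,600),interpolation=cv2.INTER_CUBIC)[:,:,::-1])
E
```

```text
250 213 122 77
cam [[-123.74759526   -1.3102659 ]]
0.012 tail x [-92.5 -92.5 -92.5 -92.1 -92.1 -92.1 -92.1 -92.1] y -26.4 23.9
0.042 tail x [-98.1 -98.1 -98.1 -97.8 -97.8 -97.8 -97.8 -97.8] y -21.9 19.3
```

View pics/v6.png

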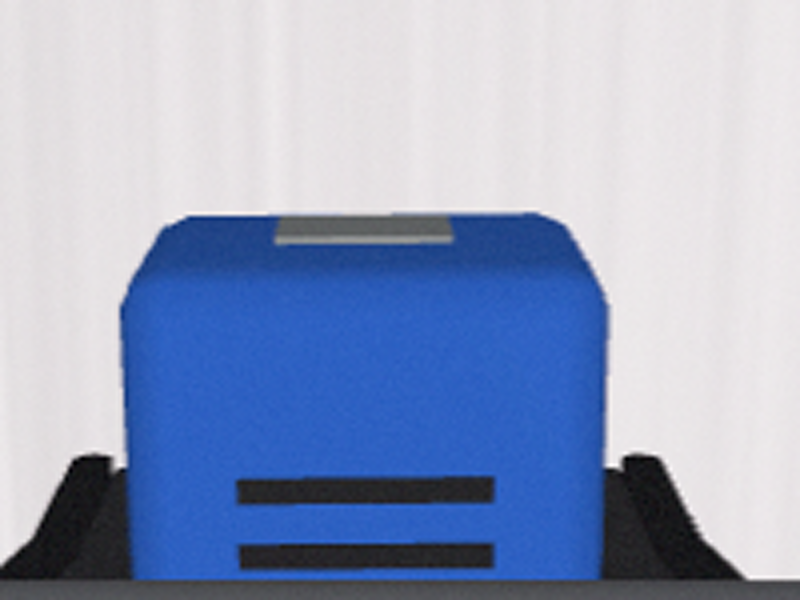

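The wrist view shows the tail square between the fingers. Its lower edge gives a tail position of −92.5 mm, so the nose is at ≈ 77 mm and the compression ≈ 5 mm, which agrees with the force. A tiny evening-out, then hold.

Emit:
move_arm(
  moves="0 0.002 0.003 0 0 0.002 0.3;0 0.003 0.003 0 0 0.002 0.3;0 0.003 0.003 0 0 0.002 0.3;0 0.003 0.003 0 0 0.002 0.3;0 0.003 0.003 0 0 0.002 0.3;0 0.003 0.003 0 0 0.002 0.3",
)

```text
time: 18.55
position: [0.525, -0.2614, 0.0265]
tool_rot: [0.81, -0.586, 0.001, -0.0]
ft_force: [8.2, -9.3, 1.9]
grip_width: 0.0416
grip_force: 39.9
```

Emit:
move_arm(
  moves="0 0 0 0 0 0 0.3;0 0 0 0 0 0 0.3;0 0 0 0 0 0 0.3;0 0 0 0 0 0 0.3;0 0 0 0 0 0 0.3;0 0 0 0 0 0 0.3;0 0 0 0 0 0 0.3;0 0 0 0 0 0 0.3;0 0 0 0 0 0 0.3;0 0 0 0 0 0 0.3;0 0 0 0 0 0 0.3;0 0 0 0 0 0 0.3",
)

```text
time: 19.75
position: [0.525, -0.2614, 0.0265]
tool_rot: [0.81, -0.586, 0.001, -0.0]
ft_force: [6.7, -9.1, 1.2]
grip_width: 0.0419
grip_force: 39.9
```

```bash
python3 st.py
```

```text
F jig x,y,z [-11.01  -3.7 ] 1.54 tcp jig mm [-58.11  -0.85] z 0.0265 yaw -71.81 mom [-1.41 -1.18 -0.3 ] t 19.9
```

Emit:
move_arm(
  moves="0 0 0 0 0 0 0.3;0 0 0 0 0 0 0.3;0 0 0 0 0 0 0.3;0 0 0 0 0 0 0.3;0 0 0 0 0 0 0.3;0 0 0 0 0 0 0.3;0 0 0 0 0 0 0.3;0 0 0 0 0 0 0.3;0 0 0 0 0 0 0.3;0 0 0 0 0 0 0.3;0 0 0 0 0 0 0.3;0 0 0 0 0 0 0.3",
)

```text
time: 21.1
position: [0.525, -0.2614, 0.0265]
tool_rot: [0.81, -0.586, 0.001, -0.0]
ft_force: [7.3, -9.5, 2.1]
grip_width: 0.0412
grip_force: 39.9
```

```bash
python3 st.py
```

```text
F jig x,y,z [-10.91  -4.  ] 1.65 tcp jig mm [-58.09  -0.89] z 0.0265 yaw -71.81 mom [-1.44 -1.18 -0.3 ] t 21.25
```

Steady at ≈ 11 N at the wrist (≈ 9–10 N on the buffer), flush and flat for over 2 s. Handing in.

```bash
python3 -c "
from rig import robot
print(robot.hand_in())"
```

```text
the job is handed in; nothing more can be done
None
```

I laid the blue housing flat in the jig, snug to the fence, and handed in at about 21 s while still gripping its tail half and pushing the nose into the buffer: about 11 N at the wrist, an estimated 9–10 N on the buffer, held steady for over 2 s with both screw holes clear; hand-in returned no verdict.

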